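# Reclose a carton with a snap clip

### The arm

A 7-joint arm with a two-finger parallel gripper is mounted at the origin on a cart in front of the work surface, level with it; the furniture and walls round the work are solid. World frame = base frame: x ahead of the robot, y to its left, z up, the work surface at z = 0. Lengths are in m, angles in rad, forces in N, time in s.
With the tool pointing down it reaches from about 0.4 to 0.85 m from the base axis. Payload 10.4 kg.
Tool frame: the origin (TCP) lies at the very end of the fingers, on their centre line; the grasp point (between the pads) lies 19 mm behind it (manip.grip_point_offset is the distance from the TCP to the grasp point, in m); z points along the fingers, y is the line along which they close (so a half turn about z gives the same grasp; the last joint's range is limited). The gripper opens to 85 mm and grips with 20 to 120 N. Pads are 22 mm wide; open, the fingers measure 114 mm over their backs; the gripper's body (76 mm by 85 mm) begins 54 mm behind the grasp point. The pads swing forward as they close: fully open they stand 13 mm farther back than shut.
Start: joints at [1.176, 0.332, -0.065, 1.46, 0.022, 1.35, -0.088], TCP at [0.227, -0.582, 0.231] pointing down, gripper open.
Joint ranges: [-2.6, 2.6], [-0.5, 2.12], [-1.47, 1.34], [0.16, 2.42], [-1.27, 4.41], [0.06, 2.06], [-2.6, 2.6]. Speed limits (rad/s): [2.22, 2.22, 2.79, 2.79, 3.14, 3.14, 3.14].

### API

Orientations are given as a 3x3 rotation matrix whose columns are the frame's x, y, z axes.
In Python, from plant import manip, viewer, spotter gives the robot as it stands.
- The arm moves only by the tool apply_moves, never from a script. Its argument "rows" is one flat list of numbers, 7 for each row, row after row: the turn, a rotation vector about the tool's x, y, z in degrees, then the shift along the tool's x, y, z in m, then the opening, from 0 (shut) to 1 (fully open). In form: [rx, ry, rz, dx, dy, dz, jaw, rx, ry, rz, dx, dy, dz, jaw, ...]. A call has 1 to 8 rows; each row is the pose to reach, as a shift and turn from the pose commanded when the call began, along the tool's axes at that moment; what a row does not reach only later rows make up. A row lasts 1/8 s, in which the tool goes at most 62.5 mm and 10.7 degrees, less where a joint would pass 70% of its speed; a pose out of reach is approached as far as the arm can. A call with a gripper value outside its range is refused whole. The fingers move at their own pace and stop on an object; the grip force is fixed at half the most. Time passes only in rows, so rows that repeat a pose let the fingers close. It gives the time, the measured TCP pose, the force, the opening and the grip force at its end, in the units of the state.
- manip.get_obs(): the state, without advancing time (a new reading comes with each control period).
- viewer.grab_frame(name): name is "scene" or "side" or "wrist"; returns the picture (384x512x3 uint8, red, green, blue); there is no depth.
- viewer.camera_info(name): a dict with "camera_matrix" (3x3 intrinsics, pixels), "distortion" ([k1, k2, p1, p2, k3] as OpenCV has them; the pictures are not rectified), "R" (3x3) and "t" (3): a world point X has camera coordinates R X + t. Camera axes: x right, y down, z forward; pixel columns grow to the right and rows downward; lengths in m; the calibration is good to about 2 mm. A picture is of the moment at which its call begins: read the wrist's pose just before it. camera_info takes no time and is no camera call; for the wrist camera it gives the pose at the moment of the call.
- manip.hand_in(): hands the job in; it is judged then, once.
Trained networks look in the newest picture that a camera, given by its name, has taken for a name from the list of things; names that differ only in an ending like _2 or _b are one class to them, and where a whole thing is asked for, a point or a joint stands for the part that bears it (a point fixed in the world has none). Each returns a list of dicts, best first, with "score" (0 to 1); they miss things now and then, are a little off and sometimes report something else, mostly with a low value. They report only what shows in the picture. A call takes as long as a camera call.
- spotter.boxes_of(name, camera): "uv" ([column, row] in pixels, amid what is visible of it).
- spotter.masks_of(name, camera): "pixels" (384x512 bool, what is visible of it) and "uv" ([column, row] in pixels, amid what is visible of it).
- spotter.place_of(name, camera): "uv" ([column, row] in pixels: a listed point, or the origin of a listed thing).
The state is a dict: "t": time; "qpos": joint angles; "qd": joint speeds; "effort": joint torques, N m; "ee_pos": TCP position; "orientation": TCP orientation; "ft_force": force on the tool from outside, world axes, zero at the start; "wrist_torque": the same for the moment, N m; "finger_gap": finger opening in m; "finger_force": force on a finger pad.
Only numpy, scipy, OpenCV 4.12 (cv2) and the standard library are available. Lean on these libraries where they do the work, as an engineer would, in place of code of your own. Each camera call takes 0.05 s, during which the arm holds its last target. There are 200 camera calls.

### The job

Reclose the opened drink carton with the snap clip. Pick the clip up while it is still open, lower it well down over the upright fin on top of the carton so that the whole length of the fin lies between the clip's hinge and its catch, then squeeze the two arms together until the catch snaps and let go. The carton stays standing where it is, gripped by the shut clip, and the other things on the counter are left alone.

Things in the scene. Friction and masses are not known exactly. Their poses are not given: they have to be found in the camera images.
- carton: Half-litre gable-top drink carton, white board with plain brown bands low down, 70 x 70 x 155 mm, 0.4 to 0.8 kg, standing loose. Walls upright to 103 mm; then two roof panels slope up to a ridge at 133 mm, from which a flat upright fin stands to 155 mm. Origin: centre of the underside; z up; x along the fin, roof panels facing -y and +y.
- carton_fin (a point): Centre of the carton's fin, 144 mm above its underside; axes as the carton's. The fin is 68 mm long (x), 4 mm thick (y) and reaches from 11 mm below this point (ridge) to 11 mm above (free top edge). The clip may face either way along it.
- clip: Black snap clip lying flat, hinge pin upright: two straight arms 20 mm tall, V held open by a spring, 112 mm long, 80 g, grey strips inside. Origin: on the hinge axis (barrel radius 7 mm) at the underside; z up. x runs along the first arm, on the midline of the shut clip; the second arm swings off to +y. Used as it lies: the fin enters the V from below, underside down to the roof at 133 mm.
- clip_mid (a point): Point fixed to the first arm: on the midline of the shut clip, 54.5 mm along x from the hinge, 10 mm above the underside. Shut on the fin, it lies at the fin's middle. The strips, 18 to 91 mm from the hinge (the second arm's gives way 2 mm), press on the fin from both sides; the catch begins 103 mm from the hinge.
- clip_rest_a (a point): Middle of the flat ribbed finger rest (30 x 18 mm) outside the first arm: 54.5 mm along x from the hinge, 13 mm to -y of the midline, 10 mm above the underside. Grip here and at clip_rest_b, one finger outside each arm, closing square to the line that halves the V.
- clip_rest_b (a point): Middle of the same rest outside the second, hinged arm. The rests are about 52 mm apart with the clip open, 26 to 27 mm with it shut. While carrying, hold them only 5 to 8 mm closer than when open, which grips it firmly enough: a snapped clip cannot be reopened.
- clip_jaw (a joint): Angle between the arms, rad: 0.5 open (rest, sprung), 0 fully squeezed. At the rests it takes 2.5 N to start closing, 6 N near shut, then 12 to 20 N as the hooked springy tongue on the second arm's end rides (from 0.07) over a nose on the first arm and snaps behind it near 0.01. Released, a snapped clip stays at about 0.016; an unsnapped one springs open.
- mug: White mug, 78 x 114 x 93 mm, to be left alone. Origin: near the middle of its underside.
- tin: Low food tin, 86 mm across, 40 mm tall, by the back wall, to be left alone. Origin: centre of the underside.
- jar_a: Spice jar, 45 mm across, 100 mm tall, by the back wall, to be left alone. Origin: centre of the underside.
- jar_b: Spice jar, 45 mm across, 108 mm tall, by the back wall, to be left alone. Origin: centre of the underside.
- jar_c: Spice jar, 46 mm across, 98 mm tall, by the back wall, to be left alone. Origin: centre of the underside.
- timer: Round wind-up kitchen timer, 67 mm across, 56 mm tall, by the back wall, to be left alone. Origin: centre of the underside.
- garlic: Bulb of garlic, about 60 mm, on the chopping board at the right, to be left alone. Origin: near the middle of its underside.
- lemon: Lemon, 78 x 55 x 56 mm, on the chopping board at the right, to be left alone. Origin: near the middle of its underside.

How it is judged:
By the outcome, as a careful person would: the job done as asked, in the order asked, and still so for the second after the job is handed in, with the robot touching nothing.
It also fails if it takes over 35 s, if anything falls off the work surface, if the arm or the gripper's body presses on something with over 40 N, if the wrist force passes 120 N, or if a joint passes its speed limit or range.

## Working session

There is one attempt and no reset: what is moved stays moved. The work goes in short steps, Python scripts to look and compute and a tool call to move; the robot and the scene stay as the last step left them, time stands still between calls to the robot, and variables do not carry over. Pictures are saved under pics/ and viewed, at most 10 in all, crops included, and the job is handed in when it is done.

Besides the shell and the picture viewer there is one more tool, called after "Emit:" as name(argument=value, ...) on one line, values as JSON. apply_moves: Moves the arm, as the interface text tells. Its arguments: {"type":"object","properties":{"rows":{"type":"array","items":{"type":"number"}}},"required":["rows"]}

```bash
ls; mkdir -p pics; cat > h.py <<'E'
import numpy as np, cv2
from plant import manip, viewer, spotter
def cam(n):
    c=viewer.camera_info(n); return [np.array(c[k],float) for k in("camera_matrix","distortion","R","t")]
def ray(n,uv,c=None):
    K,D,R,t=c or cam(n)
    p=cv2.undistortPoints(np.array(uv,float).reshape(1,1,2),K,D).ravel()
    return -R.T@t, R.T@np.array([p[0],p[1],1])
def atz(n,uv,z,c=None):
    o,d=ray(n,uv,c); return o+d*(z-o[2])/d[2]
def tri(l):
    A=np.zeros((3,3));b=np.zeros(3)
    for o,d in l:
        d=d/np.linalg.norm(d);P=np.eye(3)-np.outer(d,d);A+=P;b+=P@o
    x=np.linalg.solve(A,b)
    return x,[np.linalg.norm(np.cross(x-o,d/np.linalg.norm(d))) for o,d in l]
def proj(n,X,c=None):
    K,D,R,t=c or cam(n)
    return cv2.projectPoints(np.array(X,float).reshape(-1,3),cv2.Rodrigues(R)[0],t,K,D)[0].reshape(-1,2)
E
python3 - <<'E'
from h import *
np.set_printoptions(precision=4,suppress=True)
s=manip.get_obs();print(s['t'],s['ee_pos'],s['orientation'],manip.grip_point_offset,s['finger_gap'])
ims=[]
for n in("scene","side","wrist"):
    im=viewer.grab_frame(n); ims.append(im)
    print(n, -cam(n)[2].T@cam(n)[3])
    for k in("clip","clip_mid","clip_rest_a","clip_rest_b","carton","carton_fin"):
        print(k,[(np.round(d['uv'],1).tolist(),round(d['score'],2)) for d in spotter.place_of(k,n)[:3]])
cv2.imwrite('pics/a.png',cv2.resize(np.vstack([np.hstack(ims[:2])]),(800,300))[:,:,::-1])
for n,i in zip("sdw",ims): cv2.imwrite(f'pics/{n}.png',i[:,:,::-1])
E
```

```text
pics
0.0 [ 0.2269 -0.5819  0.2305] [[ 0.9317  0.3633 -0.0006]
 [ 0.3633 -0.9317  0.0013]
 [-0.0001 -0.0015 -1.    ]] 0.0187 0.08552229321048156
scene [-0.4545  0.4178  1.2215]
clip []
clip_mid [([208.8, 226.2], 0.63)]
clip_rest_a [([203.1, 220.5], 0.82), ([213.1, 228.9], 0.44), ([339.3, 183.1], 0.4)]
clip_rest_b [([203.1, 220.5], 0.82), ([213.1, 228.9], 0.44), ([339.3, 183.1], 0.4)]
carton [([282.8, 206.5], 0.81)]
carton_fin [([283.0, 178.0], 0.87)]
side [ 0.2361 -0.8328  0.8912]
clip [([235.4, 187.8], 0.67), ([236.6, 173.9], 0.35)]
clip_mid [([233.1, 178.8], 0.5)]
clip_rest_a [([235.2, 178.6], 0.63), ([223.3, 183.8], 0.45), ([249.4, 210.6], 0.32)]
clip_rest_b [([235.2, 178.6], 0.63), ([223.3, 183.8], 0.45), ([249.4, 210.6], 0.32)]
carton [([253.2, 244.2], 0.9)]
carton_fin [([250.2, 210.9], 0.79), ([274.5, 309.9], 0.41)]
wrist [ 0.3018 -0.5528  0.3744]
clip []
clip_mid []
clip_rest_a []
clip_rest_b []
carton []
carton_fin []
```

View pics/s.png

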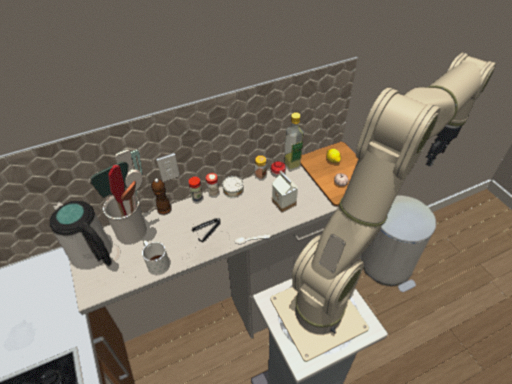

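View pics/d.png

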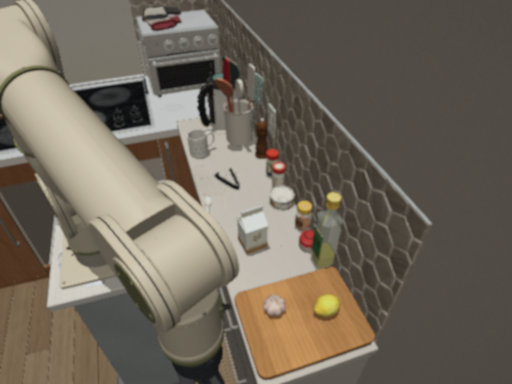

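```bash
python3 - <<'E'
from h import *
np.set_printoptions(precision=4,suppress=True)
print('mid',tri([ray('scene',[208.8,226.2]),ray('side',[233.1,178.8])]), atz('scene',[208.8,226.2],.01),atz('side',[233.1,178.8],.01))
print('fin',tri([ray('scene',[283,178]),ray('side',[250.2,210.9])]), atz('scene',[283,178],.144),atz('side',[250.2,210.9],.144))
print('carton',atz('scene',[282.8,206.5],0),atz('side',[253.2,244.2],0))
for u in([203.1,220.5],[213.1,228.9]):print('s',atz('scene',u,.01))
for u in([235.2,178.6],[223.3,183.8],):print('d',atz('side',u,.01))
print(atz('side',[235.4,187.8],0))
E
```

```text
mid (array([0.4767, 0.1907, 0.0082]), [np.float64(0.0035754756889398317), np.float64(0.003575475688939666)]) [0.471  0.1904 0.01  ] [0.4795 0.1919 0.01  ]
fin (array([ 0.4553, -0.1123,  0.1419]), [np.float64(0.0037176240887989696), np.float64(0.0037176240887990997)]) [ 0.4582 -0.1111  0.144 ] [ 0.4512 -0.1173  0.144 ]
carton [ 0.4426 -0.1078  0.    ] [ 0.4577 -0.1228  0.    ]
s [0.5059 0.2002 0.01  ]
s [0.4521 0.1805 0.01  ]
d [0.4873 0.1906 0.01  ]
d [0.4378 0.1755 0.01  ]
[0.4767 0.1514 0.    ]
```

```bash
cat >> h.py <<'E'
def rel(pos,yaw,s=None):
    # tool-frame shift and rz for a pointing-down pose with tool-x at yaw deg
    s=s or manip.get_obs(); R=np.array(s['orientation']); 
    c,n=np.cos(np.radians(yaw)),np.sin(np.radians(yaw))
    T=np.array([[c,n,0],[n,-c,0],[0,0,-1.]])
    rv=np.degrees(cv2.Rodrigues(R.T@T)[0].ravel())
    return np.round(rv,2),np.round(R.T@(np.array(pos)-s['ee_pos']),4)
E
python3 - <<'E'
from h import *
s=manip.get_obs();R=np.array(s['orientation']);c=cam('wrist')
print(np.round(R.T@c[2].T,3), c[0])
print(rel([.40,-.20,.33],70)); print(rel([.45,.08,.30],90))
E
```

```text
[[-0.    -0.951 -0.31 ]
 [ 1.    -0.     0.001]
 [-0.001 -0.31   0.951]] [[332.0343341    0.         258.64993906]
 [  0.         332.0343341  193.1949561 ]
 [  0.           0.           1.        ]]
(array([  0. ,   0. , -48.7]), array([ 0.3   , -0.2934, -0.0987]))
(array([  0. ,   0. , -68.7]), array([ 0.4483, -0.5361, -0.0687]))
```

Emit:
apply_moves(rows=[0, 0, -6.2, 0.041, -0.035, -0.0125, 1, 0, 0, -12.4, 0.082, -0.07, -0.025, 1, 0, 0, -18.6, 0.123, -0.105, -0.0375, 1, 0, 0, -24.8, 0.164, -0.14, -0.05, 1, 0, 0, -31, 0.205, -0.175, -0.0625, 1, 0, 0, -37.2, 0.246, -0.21, -0.075, 1, 0, 0, -43.4, 0.287, -0.245, -0.0875, 1, 0, 0, -49.5, 0.328, -0.2825, -0.1, 1])

```text
t: 2.05
ee_pos: [0.4306, -0.1984, 0.332]
orientation: [[0.326, 0.945, 0.001], [0.945, -0.326, -0.001], [-0.0, 0.001, -1.0]]
ft_force: [1.4, 0.3, -0.0]
finger_gap: 0.0853
finger_force: 0.0
```

```bash
python3 - <<'E'
from h import *
s=manip.get_obs();print(s['t'],s['ee_pos'],s['qpos'])
im=viewer.grab_frame('wrist');cv2.imwrite('pics/w1.png',im[:,:,::-1])
c=cam('wrist')
for k,z in(("carton_fin",.144),("carton",0),("clip_mid",.01)):
    for d in spotter.place_of(k,'wrist')[:2]: print(k,d['uv'],d['score'],atz('wrist',d['uv'],z,c))
print(rel([.45,.08,.30],90))
E
```

```text
2.05 [ 0.43057183 -0.19838555  0.33195837] [ 0.80312239 -0.01804149 -0.45643999  1.65200926 -0.00753743  1.50504066
  0.01538299]
carton_fin [254.6, 80.4] 0.72 [ 0.45827068 -0.10964024  0.144     ]
carton [256.5, 80.9] 0.68 [ 0.46010038 -0.1088587   0.        ]
clip_mid [379.3, 23.8] 0.64 [ 0.62922183 -0.0927968   0.01      ]
clip_mid [298.4, 249.3] 0.27 [ 0.44404803 -0.36635873  0.01      ]
(array([  0.05,   0.04, -19.1 ]), array([ 0.2704, -0.0729,  0.0314]))
```

View pics/w1.png

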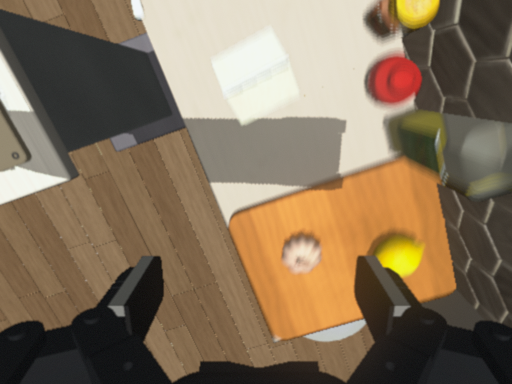

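```bash
python3 - <<'E'
from h import *
im=viewer.grab_frame('wrist')
cv2.imwrite('pics/w2.png',cv2.resize(im[15:135,195:315],(600,600),interpolation=cv2.INTER_CUBIC)[:,:,::-1])
print(manip.get_obs()['ee_pos'])
E
```

```text
[ 0.42973309 -0.20051026  0.33121676]
```

View pics/w2.png

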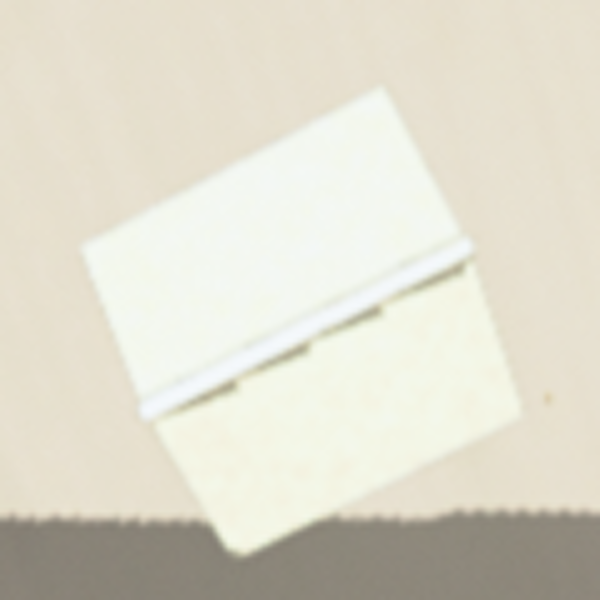

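```bash
python3 - <<'E'
from h import *
c=cam('wrist');a=atz('wrist',[224.8,96.6],.155,c);b=atz('wrist',[288.5,63.2],.155,c)
print(a,b,np.linalg.norm(a-b),(a+b)/2,np.degrees(np.arctan2(*(b-a)[1::-1])), -c[2].T@c[3])
print(rel([.45,.08,.30],90))
E
```

```text
[ 0.42388666 -0.12448317  0.155     ] [ 0.48806899 -0.11652321  0.155     ] 0.06467404577717285 [ 0.45597782 -0.12050319  0.155     ] 7.069776502749164 [ 0.45671052 -0.12480706  0.4742286 ]
(array([-1.000e-02,  3.000e-02, -1.925e+01]), array([ 0.2715, -0.0733,  0.0311]))
```

Emit:
apply_moves(rows=[0, 0, -3.2, 0.053, -0.015, 0.005, 1, 0, 0, -6.4, 0.106, -0.03, 0.01, 1, 0, 0, -9.6, 0.16, -0.045, 0.015, 1, 0, 0, -12.8, 0.212, -0.06, 0.02, 1, 0, 0, -16, 0.266, -0.075, 0.026, 1, 0, 0, -19.2, 0.319, -0.09, 0.031, 1, 0, 0, -19.2, 0.319, -0.09, 0.031, 1, 0, 0, -19.2, 0.319, -0.09, 0.031, 1])

```text
t: 3.3
ee_pos: [0.4503, 0.1292, 0.2999]
orientation: [[0.003, 1.0, -0.001], [1.0, -0.003, -0.0], [-0.0, -0.001, -1.0]]
ft_force: [0.4, -1.0, -0.1]
finger_gap: 0.0852
finger_force: 0.0
```

```bash
python3 - <<'E'
from h import *
s=manip.get_obs();print(s['t'],s['ee_pos'],s['qpos'])
im=viewer.grab_frame('wrist')
c=cam('wrist')
for k,z in(("clip_mid",.01),("clip",0),("clip_rest_a",.01),("clip_jaw",.02),("carton_fin",.144)):
    for d in spotter.place_of(k,'wrist')[:2]: print(k,d['uv'],d['score'],atz('wrist',d['uv'],z,c))
m=spotter.masks_of('clip','wrist')
if m:
    q=m[0]['pixels'];v,u=np.nonzero(q);print(m[0]['score'],u.min(),u.max(),v.min(),v.max())
    a,b=max(0,u.mean()-80),max(0,v.mean()-60);a,b=int(a),int(b);print('crop',a,b)
    cv2.imwrite('pics/w3.png',cv2.resize(im[b:b+120,a:a+160],(800,600),interpolation=cv2.INTER_CUBIC)[:,:,::-1])
else: cv2.imwrite('pics/w3.png',im[:,:,::-1])
E
```

```text
3.3 [0.45027865 0.12919094 0.2999235 ] [ 0.48206261 -0.00774264 -0.83895803  1.70670583 -0.00565127  1.44081256
 -0.35891768]
clip_mid [283.9, 92.3] 0.96 [0.48281653 0.19974053 0.01      ]
clip [281.9, 132.4] 0.92 [0.48192366 0.14879743 0.        ]
clip [392.4, 157.8] 0.22 [0.63211357 0.1140007  0.        ]
clip_rest_a [293.1, 91.7] 0.86 [0.49426504 0.20040686 0.01      ]
clip_rest_a [253.0, 103.2] 0.71 [0.4441676  0.18677221 0.01      ]Traceback (most recent call last):
  File "<stdin>", line 6, in <module>
ValueError: it knows: carton, carton_fin, clip, clip_mid, clip_rest, garlic, jar, lemon, mug, timer, tin
```

```bash
cat > m.py <<'E'
from h import *
from scipy.optimize import least_squares
np.set_printoptions(precision=4,suppress=True)
s=manip.get_obs();print(s['ee_pos'])
im=viewer.grab_frame('wrist')
c=cam('wrist')
H=spotter.place_of('clip','wrist');M=spotter.place_of('clip_mid','wrist');Rr=spotter.place_of('clip_rest_a','wrist')
h=atz('wrist',H[0]['uv'],0,c)[:2];m=atz('wrist',M[0]['uv'],.01,c)[:2]
r=[atz('wrist',d['uv'],.01,c)[:2] for d in Rr[:2]]
r.sort(key=lambda p:np.linalg.norm(p-m))
print(h,m,r)
def pts(p):
    x,y,a=p;R=np.array([[np.cos(a),-np.sin(a)],[np.sin(a),np.cos(a)]])
    B=np.array([[np.cos(.5),-np.sin(.5)],[np.sin(.5),np.cos(.5)]])
    return np.array([[0,0],[.0545,0],[.0545,-.013],B@[.0545,.013]])@R.T+[x,y]
o=least_squares(lambda p:((pts(p)-[h,m,*r])*1000).ravel(),[*h,np.arctan2(*(m-h)[::-1])])
print('fit',o.x,np.degrees(o.x[2]),o.fun); P=pts(o.x);print('rests',P[2],P[3],'mid',(P[2]+P[3])/2,'bis',np.degrees(o.x[2])+14.3)
u0,v0=np.mean([H[0]['uv'],M[0]['uv']],0)-[80,60];u0,v0=int(max(0,u0)),int(max(0,v0))
f=cv2.resize(im[v0:v0+120,u0:u0+160],(800,600),interpolation=cv2.INTER_CUBIC)
x=np.c_[P,[0,.01,.01,.01]]
for u,v in proj('wrist',x,c): cv2.circle(f,(int((u-u0)*5+2),int((v-v0)*5+2)),4,(255,0,0),1)
cv2.imwrite('pics/w3.png',f[:,:,::-1])
E
python3 m.py
```

```text
[0.4503 0.1294 0.3003]
[0.4846 0.1459] [0.478  0.2016] [array([0.4915, 0.2023]), array([0.4414, 0.1895])]
fit [0.4823 0.1476 1.6325] 93.53264520021752 [-2.2602  1.7593  0.9146  0.3813  0.4444  0.5076  0.9012 -2.6483]
rests [0.4919 0.2028] [0.4423 0.1868] mid [0.4671 0.1948] bis 107.83264520021751
```

View pics/w3.png

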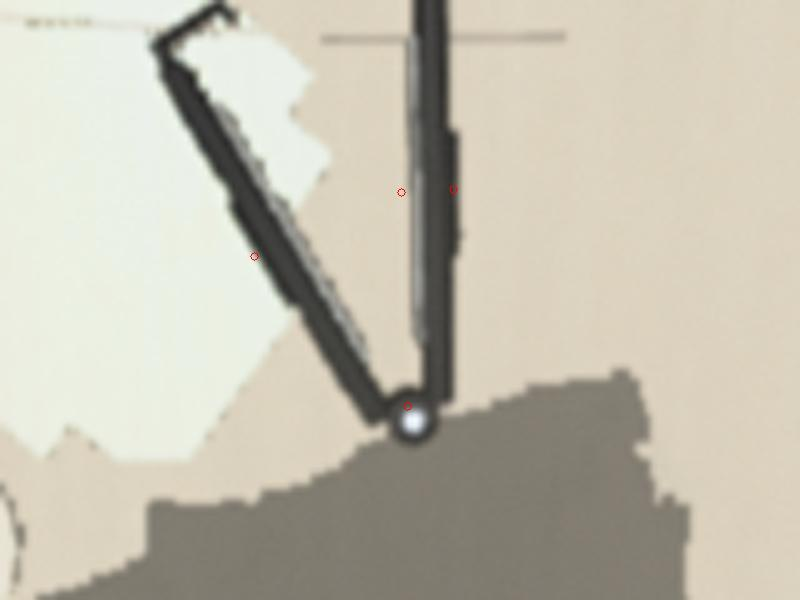

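```bash
python3 - <<'E'
from h import *
np.set_printoptions(precision=4,suppress=True)
c=cam('wrist')
H=np.mean([[281.9,132.4]],0)
import re
# crop origin from last run: hinge overlay circle at (407,406) corresponds to fit hinge
u,v=proj('wrist',[.4823,.1476,0],c)[0]; u0=round(u-405/5);v0=round(v-404/5);print(u0,v0)
f=lambda p,z=.02:atz('wrist',[u0+(p[0]-2)/5,v0+(p[1]-2)/5],z,c)
P=dict(h=(413,420),ra1=(457,135),ra2=(457,245),a1=(453,400),a2=(447,10),b1=(370,420),b2=(160,60),rb1=(234,205),rb2=(290,303),si1=(413,340),si2=(408,45),sj1=(362,362),sj2=(222,108))
W={k:f(p)[:2] for k,p in P.items()}
for k in W:print(k,W[k])
for a,b in(('ra2','ra1'),('a1','a2'),('b1','b2'),('rb2','rb1'),('si1','si2'),('sj1','sj2')):
    d=W[b]-W[a];print(a,np.degrees(np.arctan2(d[1],d[0])),np.linalg.norm(d))
print((W['ra1']+W['ra2'])/2,(W['rb1']+W['rb2'])/2)
E
```

```text
201 54
h [0.4822 0.1466]
ra1 [0.4913 0.2152]
ra2 [0.4921 0.1896]
a1 [0.4922 0.1517]
a2 [0.4881 0.243 ]
b1 [0.4713 0.1467]
b2 [0.4201 0.2321]
rb1 [0.4373 0.1991]
rb2 [0.4509 0.1757]
si1 [0.4817 0.1666]
si2 [0.479  0.2354]
sj1 [0.469  0.1612]
sj2 [0.4347 0.2213]
ra2 91.76536426604028 0.02560552107148693
a1 92.60690987211069 0.09143660063056411
b1 120.9320517445422 0.0996063317991555
rb2 120.31908347564148 0.02705938555487868
si1 92.27324457934073 0.06879594581829236
sj1 119.75075685402155 0.06927531453864781
[0.4917 0.2024] [0.4441 0.1874]
```

```bash
python3 - <<'E'
from h import *
print(rel([.468,.194,.10],106.5))
E
```

```text
(array([ 1.000e-02,  2.000e-02, -1.655e+01]), array([0.0636, 0.0179, 0.2003]))
```

Emit:
apply_moves(rows=[0, 0, -4, 0.016, 0.0045, 0.045, 1, 0, 0, -8, 0.032, 0.009, 0.09, 1, 0, 0, -12, 0.048, 0.0135, 0.135, 1, 0, 0, -16.5, 0.0636, 0.018, 0.17, 1, 0, 0, -16.5, 0.0636, 0.018, 0.2, 1, 0, 0, -16.5, 0.0636, 0.018, 0.2, 1, 0, 0, -16.5, 0.0636, 0.018, 0.2, 1])

```text
t: 4.58
ee_pos: [0.4686, 0.1946, 0.1015]
orientation: [[-0.284, 0.959, 0.001], [0.959, 0.284, 0.0], [-0.0, 0.001, -1.0]]
ft_force: [0.0, -0.2, 0.4]
finger_gap: 0.0853
finger_force: 0.0
```

```bash
python3 m.py; python3 - <<'E'
from h import *
im=viewer.grab_frame('wrist')
cv2.imwrite('pics/w4.png',cv2.resize(im,(800,600),interpolation=cv2.INTER_CUBIC)[:,:,::-1])
E
```

```text
[0.4686 0.1946 0.1015]
[0.4842 0.1465] [0.4791 0.2033] [array([0.4943, 0.2025]), array([0.4432, 0.1855])]
fit [0.4842 0.1474 1.6479] 94.41617454259405 [ 0.0399  0.8575  0.8815 -1.5787 -1.3482  0.2517  0.4268  0.4695]
rests [0.493  0.2027] [0.4436 0.186 ] mid [0.4683 0.1944] bis 108.71617454259405
```

View pics/w4.png

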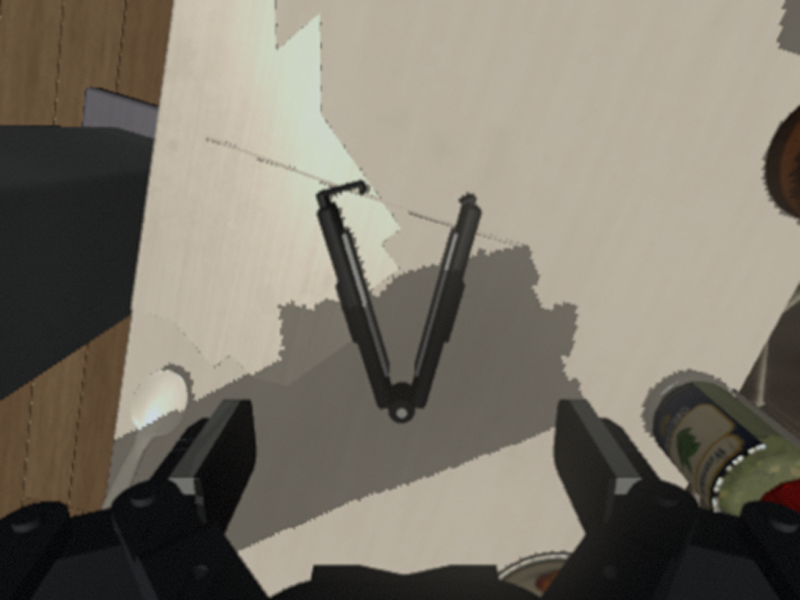

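Emit:
apply_moves(rows=[0, 0, 0, 0, 0, 0.04, 1, 0, 0, 0, 0, 0, 0.07, 1, 0, 0, 0, 0, 0, 0.09, 1, 0, 0, 0, 0, 0, 0.098, 1, 0, 0, 0, 0, 0, 0.098, 0.85, 0, 0, 0, 0, 0, 0.098, 0.72, 0, 0, 0, 0, 0, 0.098, 0.72])

```text
t: 5.7
ee_pos: [0.4685, 0.1946, 0.003]
orientation: [[-0.284, 0.959, 0.001], [0.959, 0.284, 0.0], [-0.0, 0.001, -1.0]]
ft_force: [0.7, 0.7, -0.5]
finger_gap: 0.0613
finger_force: 0.0
```

Emit:
apply_moves(rows=[0, 0, 0, 0, 0, 0, 0.68, 0, 0, 0, 0, 0, 0, 0.66, 0, 0, 0, 0, 0, 0, 0.66])

```text
t: 6.08
ee_pos: [0.4683, 0.1946, 0.0027]
orientation: [[-0.284, 0.959, 0.001], [0.959, 0.284, -0.0], [-0.0, 0.001, -1.0]]
ft_force: [-0.7, -1.0, 5.2]
finger_gap: 0.0565
finger_force: 3.5
```

Emit:
apply_moves(rows=[0, 0, 0, 0, 0, -0.0005, 0.64, 0, 0, 0, 0, 0, -0.001, 0.62, 0, 0, 0, 0, 0, -0.001, 0.61, 0, 0, 0, 0, 0, -0.001, 0.61])

```text
t: 6.58
ee_pos: [0.4681, 0.1947, 0.0035]
orientation: [[-0.284, 0.959, 0.0], [0.959, 0.284, 0.0], [0.0, 0.0, -1.0]]
ft_force: [0.7, 1.0, 3.7]
finger_gap: 0.0521
finger_force: 3.8
```

```bash
python3 - <<'E'
from h import *
im=viewer.grab_frame('wrist')
cv2.imwrite('pics/w5.png',cv2.resize(im,(800,600),interpolation=cv2.INTER_CUBIC)[:,:,::-1])
E
```

```text
(no output)
```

View pics/w5.png

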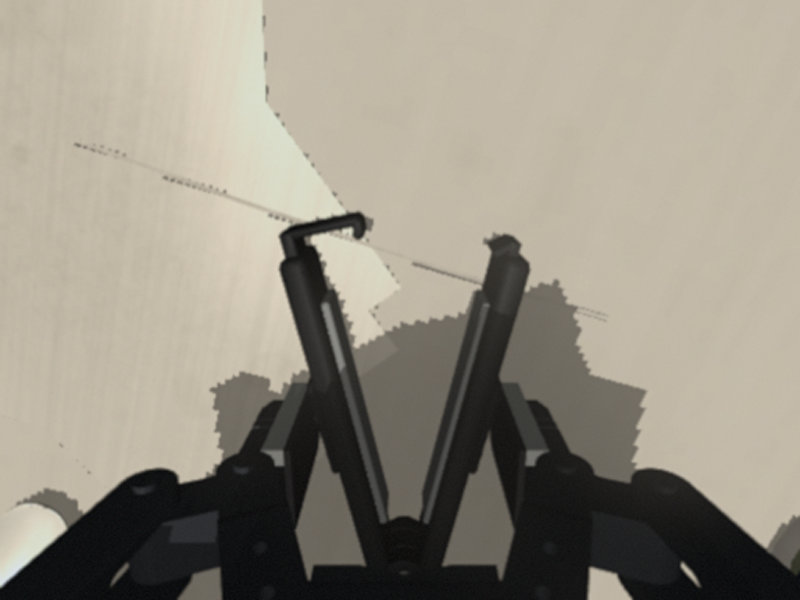

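Emit:
apply_moves(rows=[0, 0, 0, 0, 0, 0, 0.6, 0, 0, 0, 0, 0, -0.001, 0.595, 0, 0, 0, 0, 0, -0.015, 0.595, 0, 0, 0, 0, 0, -0.05, 0.595, 0, 0, 0, 0, 0, -0.1, 0.595, 0, 0, 0, 0, 0, -0.15, 0.595, 0, 0, 0, 0, 0, -0.2, 0.595, 0, 0, 0, 0, 0, -0.22, 0.595])

```text
t: 7.62
ee_pos: [0.4684, 0.1951, 0.2268]
orientation: [[-0.285, 0.959, 0.004], [0.959, 0.285, 0.0], [-0.001, 0.004, -1.0]]
ft_force: [-0.7, 0.6, -1.8]
finger_gap: 0.051
finger_force: 2.9
```

```bash
python3 - <<'E'
from h import *
print(rel([.395,-.172,.26],40))
im=viewer.grab_frame('wrist')
cv2.imwrite('pics/w6.png',im[:,:,::-1])
print([ (d['uv'],d['score']) for d in spotter.place_of('clip_mid','wrist')[:1]])
E
```

```text
(array([ 0.21, -0.08, 66.53]), array([-0.3311, -0.1747, -0.0336]))
[([281.4, 261.5], 0.72)]
```

View pics/w6.png

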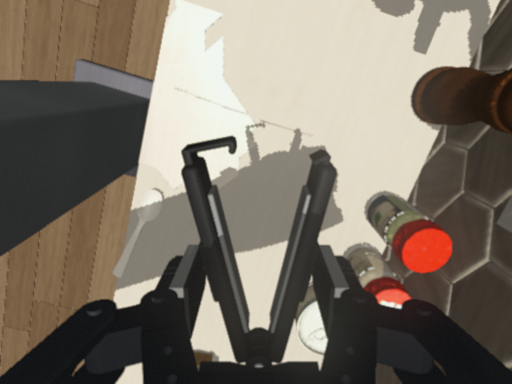

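Emit:
apply_moves(rows=[0, 0, 3, -0.015, -0.008, -0.003, 0.595, 0, 0, 8, -0.04, -0.021, -0.006, 0.595, 0, 0, 14, -0.07, -0.037, -0.01, 0.595, 0, 0, 20, -0.1, -0.053, -0.014, 0.595, 0, 0, 26, -0.13, -0.069, -0.018, 0.595, 0, 0, 32, -0.16, -0.085, -0.022, 0.595, 0, 0, 38, -0.19, -0.1, -0.026, 0.595, 0, 0, 43, -0.213, -0.112, -0.03, 0.595])

```text
t: 8.72
ee_pos: [0.4197, -0.0436, 0.2526]
orientation: [[0.452, 0.892, -0.001], [0.892, -0.452, 0.0], [-0.0, -0.001, -1.0]]
ft_force: [-0.2, 0.2, -0.4]
finger_gap: 0.0509
finger_force: 2.9
```

```bash
python3 - <<'E'
from h import *
print(manip.get_obs()['finger_gap'],rel([.395,-.172,.26],40))
E
```

```text
0.05091774103237249 (array([-0.08,  0.04, 23.11]), array([-0.1257,  0.036 , -0.0074]))
```

Emit:
apply_moves(rows=[0, 0, 5, -0.027, 0.008, -0.002, 0.595, 0, 0, 10, -0.056, 0.016, -0.004, 0.595, 0, 0, 15, -0.085, 0.024, -0.006, 0.595, 0, 0, 20, -0.11, 0.031, -0.007, 0.595, 0, 0, 23, -0.125, 0.036, -0.007, 0.595, 0, 0, 23, -0.125, 0.036, -0.007, 0.595, 0, 0, 23, -0.125, 0.036, -0.007, 0.595])

```text
t: 9.6
ee_pos: [0.3978, -0.1685, 0.2602]
orientation: [[0.759, 0.651, -0.0], [0.651, -0.759, 0.0], [0.0, -0.0, -1.0]]
ft_force: [-0.3, -0.3, -1.0]
finger_gap: 0.0509
finger_force: 2.9
```

```bash
python3 - <<'E'
from h import *
s=manip.get_obs();print(s['ee_pos'],s['finger_gap'])
im=viewer.grab_frame('wrist');c=cam('wrist')
for d in spotter.place_of('carton_fin','wrist')[:2]: print(d['uv'],d['score'],atz('wrist',d['uv'],.144,c))
u,v=proj('wrist',[.456,-.1205,.155],c)[0];a=int(u)-70;b=max(0,int(v)-60);print(a,b)
cv2.imwrite('pics/w7.png',cv2.resize(im[b:b+120,a:a+140],None,fx=5,fy=5,interpolation=cv2.INTER_CUBIC)[:,:,::-1]);cv2.imwrite('pics/w7f.png',im[:,:,::-1])
E
```

```text
[ 0.39781626 -0.16853186  0.26024763] 0.050867942538452726
[259.5, 92.1] 0.6 [ 0.45553815 -0.11998328  0.144     ]
190 32
```

View pics/w7.png

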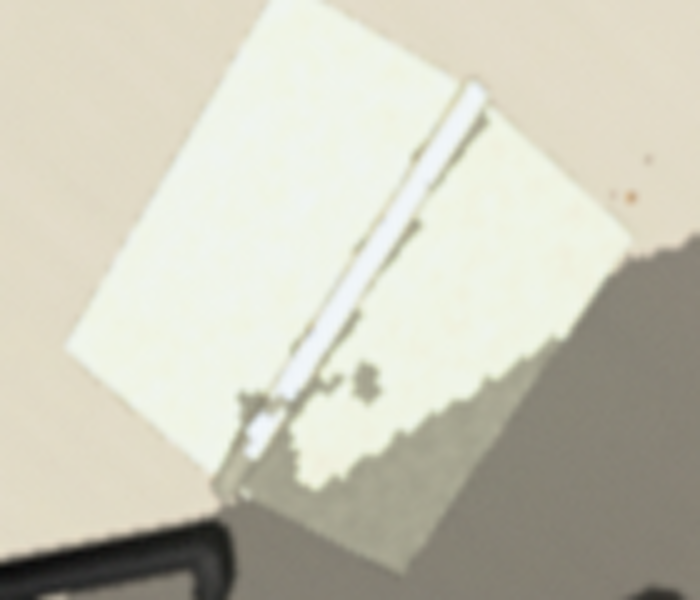

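```bash
python3 - <<'E'
from h import *
c=cam('wrist');f=lambda p,z:atz('wrist',[190+(p[0]-2)/5,32+(p[1]-2)/5],z,c)
a,b=f((230,488),.155),f((475,87),.155)
n=(b+a)/2;print(a,b,n,np.linalg.norm(b-a),np.degrees(np.arctan2(*(b-a)[1::-1])))
# line from strip centres
p,q=f((262,435),.155),f((440,145),.155);print(np.degrees(np.arctan2(*(q-p)[1::-1])))
print(-c[2].T@c[3])
for n_ in('scene','side'): print(n_,viewer.grab_frame(n_).shape,[(d['uv'],atz(n_,d['uv'],.144)) for d in spotter.place_of('carton_fin',n_)[:1]])
E
```

```text
[ 0.42424903 -0.12357432  0.155     ] [ 0.48837752 -0.11455636  0.155     ] [ 0.45631327 -0.11906534  0.155     ] 0.06475945148052696 8.004630594367674
7.884778314784251
[ 0.45884646 -0.1161226   0.40338444]
scene (384, 512, 3) [([284.8, 178.2], array([ 0.45433837, -0.11654231,  0.144     ]))]
side (384, 512, 3) [([249.4, 207.9], array([ 0.452675 , -0.1049004,  0.144    ]))]
```

```bash
python3 - <<'E'
from h import *
print(rel([.4507,-.1202,.168],7.8))
E
```

```text
(array([ 2.000e-02, -0.000e+00,  3.276e+01]), array([ 0.0721, -0.0027,  0.0924]))
```

Emit:
apply_moves(rows=[0, 0, 6, 0.014, 0, 0.005, 0.595, 0, 0, 13, 0.03, -0.001, 0.015, 0.595, 0, 0, 20, 0.046, -0.002, 0.03, 0.595, 0, 0, 27, 0.06, -0.0025, 0.05, 0.595, 0, 0, 32.8, 0.072, -0.0027, 0.072, 0.595, 0, 0, 32.8, 0.072, -0.0027, 0.088, 0.595, 0, 0, 32.8, 0.072, -0.0027, 0.0924, 0.595, 0, 0, 32.8, 0.072, -0.0027, 0.0924, 0.595])

```text
t: 10.9
ee_pos: [0.4503, -0.1211, 0.1682]
orientation: [[0.991, 0.135, 0.0], [0.135, -0.991, -0.0], [0.0, 0.0, -1.0]]
ft_force: [0.1, 0.1, -0.0]
finger_gap: 0.0509
finger_force: 2.9
```

```bash
python3 - <<'E'
from h import *
s=manip.get_obs();print(s['ee_pos'],s['finger_gap'],s['qpos'])
im=viewer.grab_frame('wrist')
cv2.imwrite('pics/w8.png',cv2.resize(im[120:384,100:420],(727,600),interpolation=cv2.INTER_CUBIC)[:,:,::-1])
E
```

```text
[ 0.45032399 -0.12111782  0.16817076] 0.0508631619370605 [ 0.79648463  0.07335091 -0.64798788  1.91811366  0.04841819  1.16528357
 -1.30503567]
```

View pics/w8.png

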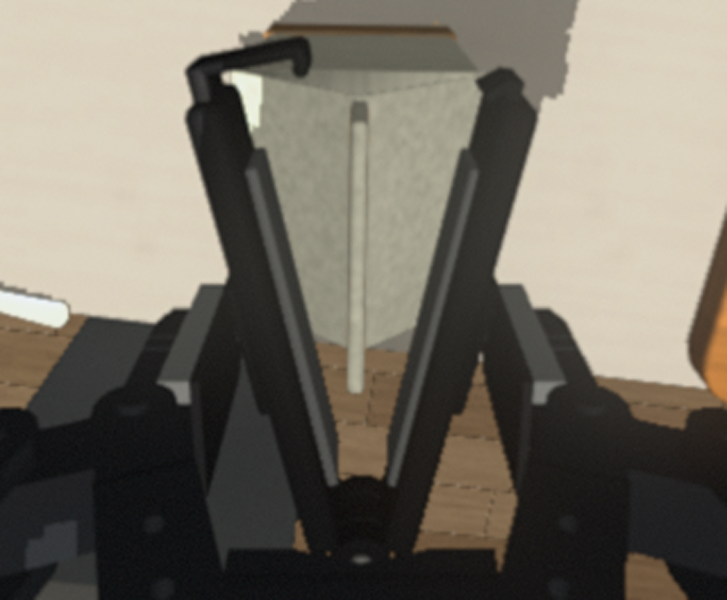

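Emit:
apply_moves(rows=[0, 0, 0, 0, 0, 0.006, 0.595, 0, 0, 0, 0, 0, 0.012, 0.595, 0, 0, 0, 0, 0, 0.018, 0.595, 0, 0, 0, 0, 0, 0.023, 0.595, 0, 0, 0, 0, 0, 0.027, 0.595, 0, 0, 0, 0, 0, 0.027, 0.595])

```text
t: 11.7
ee_pos: [0.4504, -0.1206, 0.1406]
orientation: [[0.991, 0.134, -0.0], [0.134, -0.991, 0.0], [-0.0, -0.0, -1.0]]
ft_force: [-0.3, -0.2, -0.9]
finger_gap: 0.0507
finger_force: 2.9
```

Emit:
apply_moves(rows=[0, 0, 0, 0, 0, 0.001, 0.595, 0, 0, 0, 0, 0, 0.002, 0.595, 0, 0, 0, 0, 0, 0.002, 0.595])

```text
t: 12.08
ee_pos: [0.4505, -0.1207, 0.1389]
orientation: [[0.991, 0.134, 0.0], [0.134, -0.991, -0.0], [0.0, 0.0, -1.0]]
ft_force: [0.1, 0.6, -0.6]
finger_gap: 0.0509
finger_force: 2.9
```

```bash
python3 - <<'E'
from h import *
im=viewer.grab_frame('wrist')
s=viewer.grab_frame('side')
A=cv2.resize(im[120:384,100:420],(485,400),interpolation=cv2.INTER_CUBIC)
B=cv2.resize(s[180:260,220:280],(300,400),interpolation=cv2.INTER_CUBIC)
cv2.imwrite('pics/w9.png',np.hstack([A,B])[:,:,::-1])
E
```

```text
(no output)
```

View pics/w9.png

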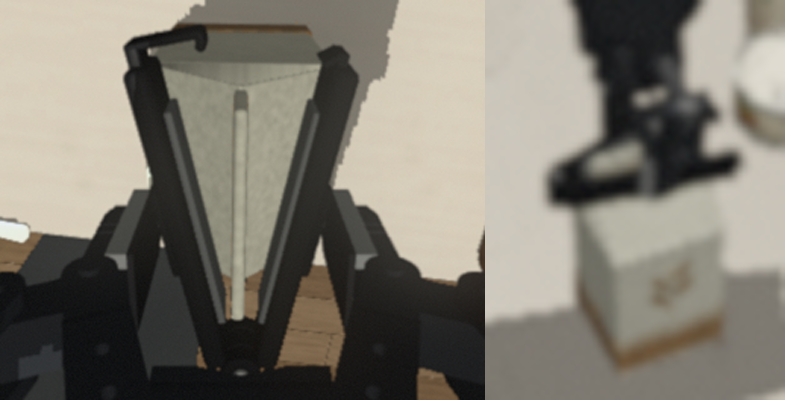

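Emit:
apply_moves(rows=[0, 0, 0, 0, 0, 0, 0.56, 0, 0, 0, 0, 0, 0, 0.52, 0, 0, 0, 0, 0, 0, 0.48, 0, 0, 0, 0, 0, 0, 0.44, 0, 0, 0, 0, 0, 0, 0.44])

```text
t: 12.8
ee_pos: [0.4505, -0.1206, 0.1389]
orientation: [[0.991, 0.134, 0.0], [0.134, -0.991, -0.0], [0.0, 0.0, -1.0]]
ft_force: [-0.1, 0.0, -0.7]
finger_gap: 0.0376
finger_force: 4.1
```

Emit:
apply_moves(rows=[0, 0, 0, 0, 0, 0, 0.41, 0, 0, 0, 0, 0, 0, 0.38, 0, 0, 0, 0, 0, 0, 0.35, 0, 0, 0, 0, 0, 0, 0.35])

```text
t: 13.3
ee_pos: [0.4506, -0.1206, 0.139]
orientation: [[0.991, 0.134, 0.0], [0.134, -0.991, 0.0], [0.0, 0.0, -1.0]]
ft_force: [0.7, 1.1, -0.5]
finger_gap: 0.0301
finger_force: 8.3
```

Emit:
apply_moves(rows=[0, 0, 0, 0, 0, 0, 0.33, 0, 0, 0, 0, 0, 0, 0.315, 0, 0, 0, 0, 0, 0, 0.3, 0, 0, 0, 0, 0, 0, 0.3, 0, 0, 0, 0, 0, 0, 0.3])

```text
t: 13.92
ee_pos: [0.4506, -0.1206, 0.139]
orientation: [[0.991, 0.134, 0.0], [0.134, -0.991, -0.0], [0.0, 0.0, -1.0]]
ft_force: [-0.2, 2.7, 1.7]
finger_gap: 0.0256
finger_force: 7.9
```

Emit:
apply_moves(rows=[0, 0, 0, 0, 0, 0, 0.29, 0, 0, 0, 0, 0, 0, 0.28, 0, 0, 0, 0, 0, 0, 0.27, 0, 0, 0, 0, 0, 0, 0.27])

```text
t: 14.42
ee_pos: [0.4507, -0.1207, 0.1392]
orientation: [[0.991, 0.134, 0.0], [0.134, -0.991, -0.0], [0.0, 0.0, -1.0]]
ft_force: [-0.1, 1.8, 4.7]
finger_gap: 0.0237
finger_force: 46.2
```

Emit:
apply_moves(rows=[0, 0, 0, 0, 0, 0, 0.3, 0, 0, 0, 0, 0, 0, 0.34, 0, 0, 0, 0, 0, 0, 0.4, 0, 0, 0, 0, 0, 0, 0.5, 0, 0, 0, 0, 0, 0, 0.65, 0, 0, 0, 0, 0, 0, 0.65])

```text
t: 15.18
ee_pos: [0.4505, -0.1207, 0.1389]
orientation: [[0.991, 0.134, -0.0], [0.134, -0.991, -0.0], [-0.0, 0.0, -1.0]]
ft_force: [-0.5, -0.2, -0.5]
finger_gap: 0.0554
finger_force: 0.0
```

```bash
python3 - <<'E'
from h import *
im=viewer.grab_frame('wrist')
cv2.imwrite('pics/w10.png',cv2.resize(im[120:384,100:420],(727,600),interpolation=cv2.INTER_CUBIC)[:,:,::-1])
E
```

```text
(no output)
```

View pics/w10.png

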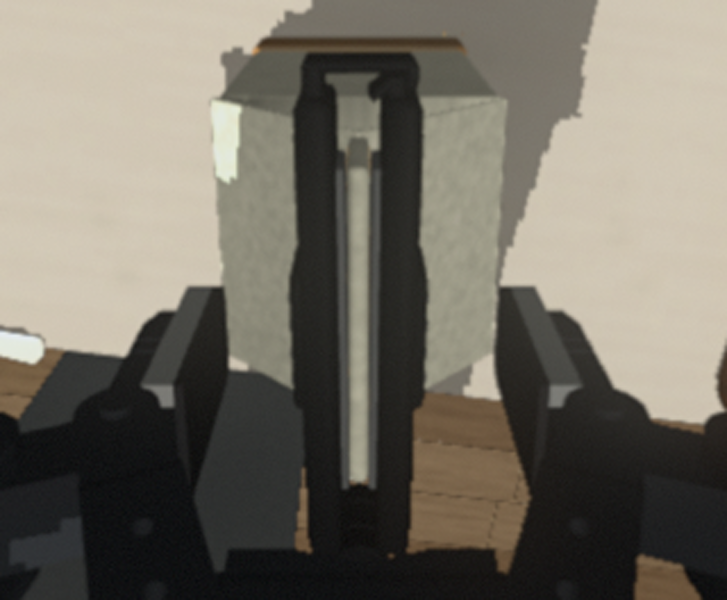

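Emit:
apply_moves(rows=[0, 0, 0, 0, 0, 0, 0.8, 0, 0, 0, 0, 0, -0.01, 0.8, 0, 0, 0, 0, 0, -0.03, 0.8, 0, 0, 0, 0, 0, -0.06, 0.8, 0, 0, 0, 0, 0, -0.1, 0.8, 0, 0, 0, 0, 0, -0.14, 0.8, 0, 0, 0, 0, 0, -0.14, 0.8, 0, 0, 0, 0, 0, -0.14, 0.8])

```text
t: 16.23
ee_pos: [0.4503, -0.1206, 0.2788]
orientation: [[0.991, 0.134, -0.0], [0.134, -0.991, -0.0], [-0.0, 0.0, -1.0]]
ft_force: [0.1, 1.0, -0.4]
finger_gap: 0.0684
finger_force: 0.0
```

```bash
python3 - <<'E'
from h import *
viewer.grab_frame('wrist');c=cam('wrist')
for k,z in(('clip_mid',.144),('carton_fin',.144),('clip',.134)): print(k,[(d['score'],atz('wrist',d['uv'],z,c)) for d in spotter.place_of(k,'wrist')[:1]])
print(manip.hand_in())
E
```

```text
clip_mid [(0.62, array([ 0.44889837, -0.11910166,  0.144     ]))]
carton_fin [(0.93, array([ 0.45374462, -0.1186272 ,  0.144     ]))]
clip [(0.71, array([ 0.39769247, -0.12964907,  0.134     ]))]
the job is handed in; nothing more can be done
None
```

The clip is snapped shut over the carton's fin, with the carton still standing where it was and the gripper clear, and the job was handed in at about 16 s; I viewed 12 pictures, over the limit of 10.

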